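Seat the die cup in the button press and work the lever

ROBOT

A 7-joint arm with a two-finger parallel gripper is mounted at the origin on the work surface. World frame = base frame: x ahead of the robot, y to its left, z up, the work surface at z = 0. Lengths are in m, angles in rad, forces in N, time in s.
With the tool pointing down it reaches from about 0.425 to 0.925 m from the base axis. Payload 6.8 kg.
Tool frame: the origin (TCP) lies between the finger pads; the fingertips stand finger_overhang ahead of it and the grasp point (between the pads) lies 6 mm ahead of it (finger_overhang is the distance from the TCP to the fingertips, in m); z points along the fingers, y is the line along which they close (so a half turn about z gives the same grasp; the last joint's range is limited). The gripper opens to 85 mm and grips with 20 to 120 N. Pads are 22 mm wide; open, the fingers measure 114 mm over their backs; the gripper's body (76 mm by 85 mm) begins 54 mm behind the grasp point. The pads swing forward as they close: fully open they stand 13 mm farther back than shut.
Start: joints at [1.048, 0.477, 0.022, 1.555, -0.011, 1.109, -0.083], TCP at [0.272, -0.618, 0.256] pointing down, gripper open.
Joint ranges: [-2.96, 2.96], [-0.34, 2.1], [-1.41, 1.46], [0.24, 2.44], [-1.37, 4.51], [0.17, 1.92], [-2.96, 2.96]. Speed limits (rad/s): [2.39, 2.39, 3.14, 3.14, 3.14, 3.14, 3.14].

INTERFACE

Orientations are given as a unit quaternion [w, x, y, z].
In Python, from station import * gives the robot as it stands.
- The arm moves only by the tool drive_tool, never from a script. Its argument "increments" is a list of rows, each an object of numbers: "claw": the finger opening in m, from 0 to 0.0854; "dx", "dy", "dz": the shift along the tool's x, y, z in m; "wx", "wy", "wz": the turn, a rotation vector about the tool's x, y, z in degrees. A call has 1 to 20 rows; each row shifts and turns the commanded pose from where the row before left it, along the tool's axes as they then stand; what a row does not reach is not made up. A row lasts 1/8 s, in which the tool goes at most 62.5 mm and 10.7 degrees, less where a joint would pass 70% of its speed; a pose out of reach is approached as far as the arm can. A call with a gripper value outside its range is refused whole. The fingers move at their own pace and stop on an object; "newtons" is the grip in N (left out, the last holds). Time passes only in rows, so rows that do not move let the fingers close. It gives the time, the measured TCP pose, the force, the opening and the grip force at its end, in the units of the state.
- get_obs(): the state, without advancing time (a new reading comes with each control period).
- read_camera(name): name is "side" or "top"; returns (picture, depth): 420x560x3 uint8, red, green, blue; 420x560 float32, m along the optical axis (not along the pixel's ray), 0 where there is no reading.
- calibration(name): a dict with "intrinsics" (3x3 intrinsics, pixels), "R" (3x3) and "t" (3): a world point X has camera coordinates R X + t. Camera axes: x right, y down, z forward; pixel columns grow to the right and rows downward; lengths in m; the calibration is good to about 2 mm. A picture is of the moment at which its call begins. calibration takes no time and is no camera call.
- hand_in(): hands the job in; it is judged then, once.
The state is a dict: "t": time; "q": joint angles; "joint_vel": joint speeds; "joint_torque": joint torques, N m; "eef_pos": TCP position; "tool_rot": TCP orientation; "contact_force": force on the tool from outside, world axes, zero at the start; "torque": the same for the moment, N m; "gripper_width": opening from 0.0 (shut) to 1.0 (fully open); "grasp_force": force on a finger pad.
Only numpy, scipy, OpenCV 4.12 (cv2) and the standard library are available. Lean on these libraries where they do the work, as an engineer would, in place of code of your own. Each camera call takes 0.05 s, during which the arm holds its last target. There are 200 camera calls.

TASK

The steel die cup of the button-covering press is stuck part way down its socket. Twist it clockwise (seen from above) while pressing it down until it sits fully home on the socket floor with its side tab up against the little stop pin; only then swing the press lever down to its stop and bring or let it return upright. The punch must not strike the cup, and leave the things lying round the press alone.

Things in the scene. Friction and masses are not known exactly. Their poses are not given: they have to be found in the camera images.
- press: The fixed button press, bolted down. Origin on the table surface, on the socket's axis; z up. Grey base plate 120 mm (x) by 340 mm (y, from -110 to +230), 12 mm thick. Round dark steel socket about the origin: outside diameter 90 mm, bore 54 mm, flat top 47 mm above the table. Two cheeks with the lever hinge stand at y +170 mm, up to 118 mm high.
- seat (a point): Centre of the socket floor, 16 mm above the table; axes as the press. Sprung steel balls in the bore pinch the cup evenly and centre it: a straight push sticks until about 38 N (give or take 20 per cent) and then slips in jerks, but much less downward force is needed while the cup is being turned. The cup stays where it is left.
- stop_pin (a point): Top centre of the upright stop pin on the socket top, 38 mm from the socket's axis: 10 mm diameter, its top 68 mm above the table.
- cup: Loose round steel die cup, about 0.3 kg, 50 mm diameter, 60 mm tall. Origin at the centre of its underside, z up. It starts upright in the socket, underside 11 to 13 mm above the socket floor, turned 0.7 to 1.2 rad anticlockwise from its place. Home, its underside is on the socket floor, its rim 76 mm above the table and its axes are parallel to the press's.
- cup_rim (a point): Centre of the cup's mouth, on its axis, 60 mm above its underside. The mouth is a recess of 20 mm radius, 26 mm deep. Fingers that hold only the top 16 mm of the cup stay clear of tab, pin and socket.
- cup_tab (a point): Outer end of the cup's tab, which sticks out along the cup's +y to 45 mm from its axis: 12 mm wide, from 33 to 41 mm above the cup's underside. When home it points to the lever hinge, 2 mm above the socket top, and its side touches the stop pin, which bars any further clockwise turn.
- lever (a joint): Lever angle, rad. 0 = upright at rest against its stop, 1.57 = horizontal over the socket, at its lower stop. It swings about the press's +x axis, from straight up towards the press's -y. Its spring asks for about 3 N at the handle at first and 6 N at the stop, and brings it back upright when let go.
- lever_hinge (a point): On the lever's hinge axis, at press x 0, y +170 mm, 102 mm above the table; its z axis points along the lever to the handle. A punch 30 mm across, 170 mm from the hinge on the lever's -y side, comes down 8 mm into the mouth of a cup that is home without touching it, but strikes a cup that stands proud.
- lever_handle (a point): Centre of the black round crossbar at the lever's end, 230 mm from the hinge: 18 mm diameter, 130 mm long, along the press's x. The lever's arm, 22 mm wide, joins it at its middle; both ends are free for a grip or push, and the bar may turn within the fingers.
- block: Bystander: wooden printing block 70 x 50 mm with a turned knob, 58 mm high in all; origin under its centre.
- jar: Bystander: closed ink jar, 56 mm diameter, 70 mm high; origin under its centre.
- tray: Bystander: open aluminium tray 90 x 70 mm, 22 mm high; origin under its centre.
Not all that is in view belongs to the job. Leave any green look-alike of the cup alone.

How it is judged:
By the outcome, as a careful person would: the job done as asked, in the order asked, and still so for the second after the job is handed in, with the robot touching nothing.
It also fails if it takes over 64 s, if anything falls off the work surface, if the arm or the gripper's body presses on something with over 40 N, if the wrist force passes 120 N, or if a joint passes its speed limit or range.

## Working session

There is one attempt and no reset: what is moved stays moved. The work goes in short steps, Python scripts to look and compute and a tool call to move; the robot and the scene stay as the last step left them, time stands still between calls to the robot, and variables do not carry over. Pictures are saved under pics/ and viewed, at most 10 in all, crops included, and the job is handed in when it is done.

Besides the shell and the picture viewer there is one more tool, called after "Call:" as name(argument=value, ...), one argument or row to a line, values as JSON. drive_tool: Moves the arm, as the interface text tells. Its arguments: {"type":"object","properties":{"increments":{"type":"array","items":{"type":"object","properties":{"claw":{"type":"number"},"dx":{"type":"number"},"dy":{"type":"number"},"dz":{"type":"number"},"wx":{"type":"number"},"wy":{"type":"number"},"wz":{"type":"number"}}}},"newtons":{"type":"number"}},"required":["increments"]}

```bash
mkdir -p pics; cat > h.py <<'E'
from station import *
import numpy as np, cv2
def ray(n,u,v,z):
    c=calibration(n);K=np.array(c["intrinsics"]);R=np.array(c["R"]);t=np.array(c["t"])
    d=R.T@np.linalg.inv(K)@[u,v,1];o=-R.T@t
    return o+d*(z-o[2])/d[2]
def cloud(n,dep):
    c=calibration(n);K=np.array(c["intrinsics"]);R=np.array(c["R"]);t=np.array(c["t"])
    v,u=np.mgrid[:dep.shape[0],:dep.shape[1]]
    p=np.stack([(u-K[0,2])/K[0,0]*dep,(v-K[1,2])/K[1,1]*dep,dep],-1)
    return (p-t)@R
E
python3 - <<'E'
from h import *
for n in("side","top"):
    p,d=read_camera(n);cv2.imwrite(f"pics/{n}0.png",p[:,:,::-1]);np.save(n+"0.npy",d)
    c=calibration(n);print(n,-np.array(c["R"]).T@c["t"],np.array(c["R"])[2],c["intrinsics"])
print({k:v for k,v in get_obs().items()})
E
ls
```

```text
side [0.08872295 0.70564212 0.72806274] [ 0.47906623 -0.70256137 -0.5262158 ] [[522.54602102   0.         269.79742539]
 [  0.         522.54602102 207.66452384]
 [  0.           0.           1.        ]]
top [ 0.5671287  -0.02015595  0.95479411] [ 0.0409812  -0.02795198 -0.99876886] [[388.31105152   0.         280.73746429]
 [  0.         388.31105152 203.32490912]
 [  0.           0.           1.        ]]
{'t': 0.1, 'q': array([ 1.04792916,  0.47771782,  0.02233132,  1.55632024, -0.01153281,
        1.10933186, -0.08310444]), 'joint_vel': array([-0.00060861, -0.00235166, -0.00097986, -0.00294335,  0.00033251,
       -0.00078074, -0.00099344]), 'joint_torque': array([ 4.30558677e-03, -5.97764647e+01,  1.61397479e+00, -2.81952828e+01,
        1.28973217e-02,  5.02906245e-03,  6.56719052e-06]), 'eef_pos': array([ 0.27182026, -0.61731663,  0.25543609]), 'tool_rot': array([-7.97437976e-04,  9.78571482e-01,  2.05905740e-01, -2.11394258e-04]), 'contact_force': array([-0.646769  ,  0.3243994 , -0.31672843]), 'torque': array([0.02996774, 0.08368808, 0.00787461]), 'grasp_force': 0.0, 'gripper_width': 0.9981611103806569}
h.py
pics
side0.npy
top0.npy
```

View pics/side0.png

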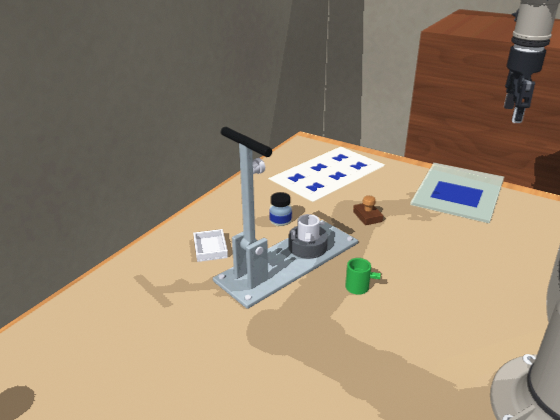

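View pics/top0.png

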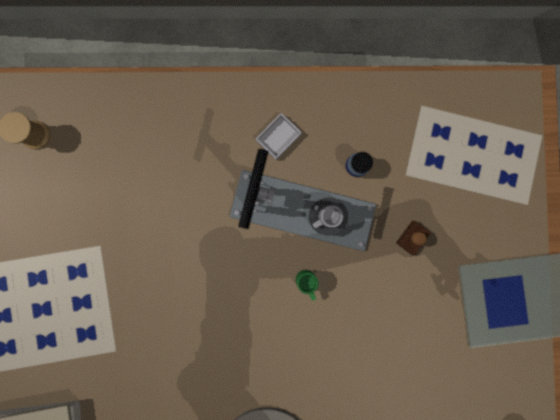

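The grey cup in the socket is at side (308,228) and top (331,215). The only look-alike is the green mug, at side (358,276) and top (307,281), which I'll leave alone. I choose the grey cup and check it in a close crop, along with the plate outline and the heights.

```bash
cat > m.py <<'E'
from h import *
a=cv2.imread("pics/top0.png");b=cv2.imread("pics/side0.png")
A=cv2.resize(a[170:260,270:390],(600,450),interpolation=cv2.INTER_CUBIC)
B=cv2.resize(b[195:265,275:345],(450,450)[:2],interpolation=cv2.INTER_CUBIC)
A=cv2.resize(A,(420,315));B=cv2.resize(B,(315,315))
cv2.imwrite("pics/crop0.png",np.hstack([cv2.convertScaleAbs(A,alpha=1.6),B]))
d=np.load("top0.npy");P=cloud("top",d);S=cloud("side",np.load("side0.npy"))
# plate: z 8..16mm
def inb(P,z0,z1):
    m=(P[...,2]>z0)&(P[...,2]<z1)&(np.hypot(P[...,0]-.53,P[...,1]+.08)<.25);return m
ps=P[130:260,215:390];print("table z",np.median(P[300:400,330:430,2]))
m=inb(P,.006,.018).astype(np.uint8);m=cv2.morphologyEx(m,cv2.MORPH_OPEN,np.ones((3,3)))
n,l,st,c=cv2.connectedComponentsWithStats(m)
for i in range(1,n):
    if st[i,4]>60:print("plate-comp",st[i],c[i])
for n,C in(("top",P),("side",S)):
    for z0,z1 in((.04,.052),(.052,.08),(.08,.095),(.095,.13),(.3,.36)):
        m=inb(C,z0,z1)
        q=C[m];print(n,z0,m.sum(),np.round(np.median(q,0),4) if len(q) else "", np.round(np.ptp(q,axis=0),3) if len(q) else "")
E
python3 m.py
```

```text
table z 0.0020551779504597452
plate-comp [230 170  21  49 489] [239.93047035 194.38445808]
plate-comp [ 251  176  125   75 4123] [313.17705554 213.55784623]
top 0.04 789 [ 0.575  -0.1572  0.0476] [0.344 0.171 0.012]
top 0.052 857 [ 0.5863 -0.1695  0.0679] [0.325 0.261 0.028]
top 0.08 155 [ 0.5725 -0.1581  0.0878] [0.056 0.181 0.014]
top 0.095 145 [ 0.5964 -0.001   0.1174] [0.065 0.038 0.031]
top 0.3 911 [0.6159 0.0064 0.3402] [0.126 0.048 0.041]
side 0.04 908 [ 0.5589 -0.1213  0.0459] [0.342 0.288 0.012]
side 0.052 1210 [ 0.5886 -0.1215  0.0657] [0.327 0.296 0.028]
side 0.08 337 [ 0.5881 -0.0015  0.0858] [0.103 0.22  0.015]
side 0.095 548 [0.6043 0.0192 0.1123] [0.067 0.047 0.034]
side 0.3 684 [0.6099 0.0159 0.334 ] [0.129 0.045 0.042]
```

View pics/crop0.png

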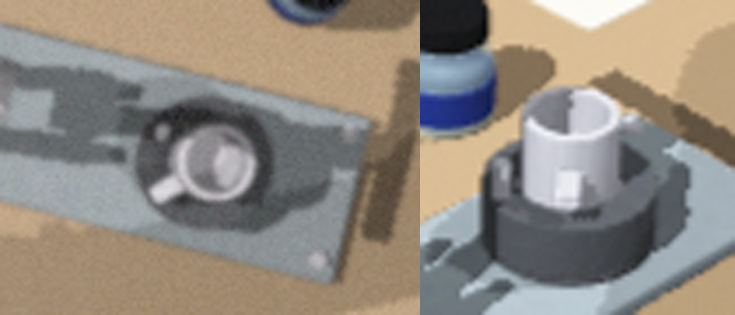

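The crop shows the grey cup proud in the dark socket. Its tab is at crop (162,190), pointing lower left, and the pin is at crop (160,130). So the tab stands anticlockwise of home, which confirms the choice. Next I measure the axes.

```bash
cat > m2.py <<'E'
from h import *
from scipy.optimize import least_squares
P=cloud("top",np.load("top0.npy"));S=cloud("side",np.load("side0.npy"))
def circ(q,r=None):
    f=(lambda p:np.hypot(*(q-p[:2]).T)-(r or p[2]))
    return least_squares(f,[*q.mean(0),r or .03],loss="soft_l1",f_scale=.001).x
m=((P[...,2]>.006)&(P[...,2]<.018)&(np.hypot(P[...,0]-.59,P[...,1]+.09)<.21)).astype(np.uint8)
m=cv2.morphologyEx(m,cv2.MORPH_OPEN,np.ones((3,3)))
q=P[m>0][:,:2]
(c,s,a)=cv2.minAreaRect((q*1000).astype(np.float32));print("plate rect",c,s,a);print(cv2.boxPoints((c,s,a)))
for n,C in(("top",P),("side",S)):
    near=np.hypot(C[...,0]-.575,C[...,1]+.157)<.06
    m=near&(C[...,2]>.08)&(C[...,2]<.095);r=C[m]
    print(n,"rim z",np.percentile(r[:,2],[10,50,90]), "minenc",cv2.minEnclosingCircle((r[:,:2]*1000).astype(np.float32)))
    m=near&(C[...,2]>.044)&(C[...,2]<.0505);r=C[m]
    print("socket z",np.median(r[:,2]),"minenc",cv2.minEnclosingCircle((r[:,:2]*1000).astype(np.float32)),len(r))
    b=(C[...,2]>.28)&(C[...,2]<.36)&(np.hypot(C[...,0]-.61,C[...,1]-.01)<.09);r=C[b]
    rr=cv2.minAreaRect((r[:,:2]*1000).astype(np.float32));print("bar",rr,"ztop",np.percentile(r[:,2],[50,95,99]))
    m=near&(C[...,2]>.056)&(C[...,2]<.076);r=C[m]
    print("mid n",len(r))
    cx=np.array([.575,-.157]);v=r[:,:2]-cx;k=np.hypot(*v.T)>.028
    for x in r[k]:print(np.round(x*1000).astype(int),end=" ")
    print()
E
python3 m2.py
```

```text
plate rect (588.3764038085938, -99.82963562011719) (340.6451721191406, 120.09159851074219) 74.85562896728516
[[ 485.91882  -248.54993 ]
 [ 601.8397   -279.9241  ]
 [ 690.834      48.890656]
 [ 574.9131     80.26483 ]]
top rim z [0.08520404 0.08777527 0.08993994] minenc ((572.4757080078125, -157.14479064941406), 24.770132064819336)
socket z 0.04781031358551805 minenc ((572.947998046875, -157.02310180664062), 44.644779205322266) 598
bar ((613.5465087890625, -5.123374938964844), (42.97951889038086, 129.51089477539062), 74.9124526977539) ztop [0.33967064 0.34264698 0.34329625]
mid n 311
[ 597 -122   60] [ 596 -123   70] [ 596 -126   68] [ 596 -128   69] [ 594 -121   69] [ 594 -123   68] [ 594 -126   69] [ 594 -128   69] [ 594 -130   69] [ 592 -121   67] [ 592 -123   68] [ 592 -126   68] [ 592 -128   71] [ 590 -122   61] [ 589 -123   69] [ 589 -126   69] [ 589 -128   68] [ 564 -130   69] [ 562 -127   70] [ 562 -130   68] [ 562 -132   69] [ 560 -123   70] [ 560 -125   71] [ 560 -127   72] [ 560 -130   68] [ 560 -132   67] [ 558 -118   69] [ 558 -120   71] [ 557 -123   68] [ 557 -125   68] 
[... 1825 characters left out ...]
60] [ 567 -129   61] [ 560 -122   68] [ 558 -123   68] [ 557 -126   67] [ 555 -126   68] [ 553 -127   68] [ 553 -131   66] [ 553 -137   62] [ 553 -140   60] [ 547 -149   57] [ 571 -128   58] [ 557 -116   70] [ 558 -123   66] [ 555 -122   67] [ 553 -123   67] [ 550 -123   69] [ 550 -127   66] [ 556 -115   68] [ 554 -115   69] [ 553 -118   67] [ 551 -119   68] [ 549 -120   68] [ 547 -122   68] [ 553 -136   57] [ 555 -114   67] [ 553 -115   67] [ 552 -116   67] [ 549 -116   67] [ 548 -119   66] [ 546 -119   67] [ 558 -118   61] [ 553 -115   64] [ 551 -116   64] [ 549 -116   65] [ 547 -118   65] [ 547 -121   63] [ 556 -115   61] [ 554 -116   61] [ 552 -116   61] [ 548 -115   63] [ 547 -118   62]
```

Call:
drive_tool(
  increments=[
    {"dx":0.0355,"dy":-0.0231,"claw":0.085},
    {"dx":0.0355,"dy":-0.0231},
    {"dx":0.0355,"dy":-0.0231},
    {"dx":0.0355,"dy":-0.0231},
    {"dx":0.0355,"dy":-0.0231},
    {"dx":0.0355,"dy":-0.0231},
    {"dx":0.0355,"dy":-0.0231},
    {"dx":0.0355,"dy":-0.0231},
    {"dx":0.0355,"dy":-0.0231},
    {"dx":0.0355,"dy":-0.0231},
    {"dx":0.0355,"dy":-0.0231},
    {"dx":0.0355,"dy":-0.0231},
    {"dx":0.0355,"dy":-0.0231},
  ],
  newtons=60,
)

```text
schema error: expected keys claw, dx, dy, dz, wx, wy, wz
```

Call:
drive_tool(
  increments=[
    {"wz":-9.6},
    {"wz":-9.6},
    {"wz":-9.6},
    {"wz":-9.6},
    {"wz":-9.6},
    {"wz":-9.6},
    {"wz":-9.6},
    {"wz":-9.6},
    {},
  ],
)

```text
schema error: expected keys claw, dx, dy, dz, wx, wy, wz
```

```bash
cat > st.py <<'E'
from h import *
import station
from scipy.spatial.transform import Rotation as Ro
O=get_obs();w=O["tool_rot"];M=Ro.from_quat([*w[1:],w[0]]).as_matrix()
print("t",O["t"],"pos",O["eef_pos"].round(4),"y bearing",np.degrees(np.arctan2(M[1,1],M[0,1])).round(1),"z",M[:,2].round(3),"F",O["contact_force"].round(1),"T",O["torque"].round(2),"grip",O["gripper_width"],O["grasp_force"],"q",O["q"].round(2))
print("overhang",getattr(station,"finger_overhang",None))
def togo(x,y,z): print("move in tool axes",(M.T@(np.array([x,y,z])-O["eef_pos"])).round(4))
E
python3 -c "
from st import *
togo(.5725,-.1565,.15)
p,d=read_camera('side');cv2.imwrite('pics/side1.png',p[:,:,::-1])"
```

```text
t 0.1 pos [ 0.2718 -0.6173  0.2554] y bearing -66.2 z [-0.001  0.001 -1.   ] F [-0.6  0.3 -0.3] T [0.03 0.08 0.01] grip 0.9981611103806569 0.0 q [ 1.05  0.48  0.02  1.56 -0.01  1.11 -0.08]
overhang 0.025
move in tool axes [ 0.4609 -0.3004  0.1059]
```

View pics/side1.png

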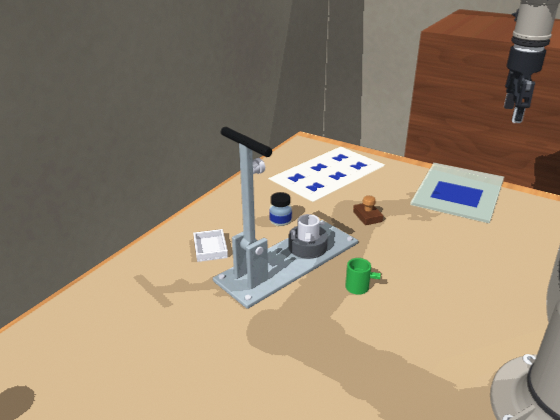

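The picture shows the scene unchanged, because the calls were refused: every row needs all the keys. I resend them in full.

Call:
drive_tool(
  increments=[
    {"dx":0.0355,"dy":-0.0231,"dz":0,"wx":0,"wy":0,"wz":0,"claw":0.085},
    {"dx":0.0355,"dy":-0.0231,"dz":0,"wx":0,"wy":0,"wz":0,"claw":0.085},
    {"dx":0.0355,"dy":-0.0231,"dz":0,"wx":0,"wy":0,"wz":0,"claw":0.085},
    {"dx":0.0355,"dy":-0.0231,"dz":0,"wx":0,"wy":0,"wz":0,"claw":0.085},
    {"dx":0.0355,"dy":-0.0231,"dz":0,"wx":0,"wy":0,"wz":0,"claw":0.085},
    {"dx":0.0355,"dy":-0.0231,"dz":0,"wx":0,"wy":0,"wz":0,"claw":0.085},
    {"dx":0.0355,"dy":-0.0231,"dz":0,"wx":0,"wy":0,"wz":0,"claw":0.085},
    {"dx":0.0355,"dy":-0.0231,"dz":0,"wx":0,"wy":0,"wz":0,"claw":0.085},
    {"dx":0.0355,"dy":-0.0231,"dz":0,"wx":0,"wy":0,"wz":0,"claw":0.085},
    {"dx":0.0355,"dy":-0.0231,"dz":0,"wx":0,"wy":0,"wz":0,"claw":0.085},
    {"dx":0.0355,"dy":-0.0231,"dz":0,"wx":0,"wy":0,"wz":0,"claw":0.085},
    {"dx":0.0355,"dy":-0.0231,"dz":0,"wx":0,"wy":0,"wz":0,"claw":0.085},
    {"dx":0.0355,"dy":-0.0231,"dz":0,"wx":0,"wy":0,"wz":0,"claw":0.085},
  ],
  newtons=60,
)

```text
t: 1.78
eef_pos: [0.5738, -0.1558, 0.2561]
tool_rot: [-0.0, 0.979, 0.206, -0.0]
contact_force: [0.4, -1.0, 0.4]
gripper_width: 0.996
grasp_force: 0.0
```

Call:
drive_tool(
  increments=[
    {"dx":0,"dy":0,"dz":0,"wx":0,"wy":0,"wz":-9.6,"claw":0.085},
    {"dx":0,"dy":0,"dz":0,"wx":0,"wy":0,"wz":-9.6,"claw":0.085},
    {"dx":0,"dy":0,"dz":0,"wx":0,"wy":0,"wz":-9.6,"claw":0.085},
    {"dx":0,"dy":0,"dz":0,"wx":0,"wy":0,"wz":-9.6,"claw":0.085},
    {"dx":0,"dy":0,"dz":0,"wx":0,"wy":0,"wz":-9.6,"claw":0.085},
    {"dx":0,"dy":0,"dz":0,"wx":0,"wy":0,"wz":-9.6,"claw":0.085},
    {"dx":0,"dy":0,"dz":0,"wx":0,"wy":0,"wz":-9.6,"claw":0.085},
    {"dx":0,"dy":0,"dz":0,"wx":0,"wy":0,"wz":-9.6,"claw":0.085},
    {"dx":0,"dy":0,"dz":0,"wx":0,"wy":0,"wz":0,"claw":0.085},
  ],
)

```text
t: 2.9
eef_pos: [0.5731, -0.1571, 0.256]
tool_rot: [-0.0, 0.64, 0.769, -0.0]
contact_force: [0.6, 0.3, -0.3]
gripper_width: 0.992
grasp_force: 0.0
```

```bash
python3 -c "
from st import *
togo(.5725,-.1565,.15)"
```

```text
t 2.9 pos [ 0.5731 -0.1571  0.256 ] y bearing 10.5 z [-0.001  0.    -1.   ] F [ 0.6  0.3 -0.3] T [0.01 0.01 0.03] grip 0.9922049498299504 0.0 q [ 0.51  0.38 -0.44  1.73  0.18  1.07  0.19]
overhang 0.025
move in tool axes [ 0.0007 -0.0005  0.106 ]
```

Call:
drive_tool(
  increments=[
    {"dx":0.0007,"dy":-0.0005,"dz":0.027,"wx":0,"wy":0,"wz":0,"claw":0.085},
    {"dx":0,"dy":0,"dz":0.027,"wx":0,"wy":0,"wz":0,"claw":0.085},
    {"dx":0,"dy":0,"dz":0.027,"wx":0,"wy":0,"wz":0,"claw":0.085},
    {"dx":0,"dy":0,"dz":0.027,"wx":0,"wy":0,"wz":0,"claw":0.085},
    {"dx":0,"dy":0,"dz":0.018,"wx":0,"wy":0,"wz":0,"claw":0.085},
    {"dx":0,"dy":0,"dz":0.018,"wx":0,"wy":0,"wz":0,"claw":0.085},
    {"dx":0,"dy":0,"dz":0.018,"wx":0,"wy":0,"wz":0,"claw":0.085},
    {"dx":0,"dy":0,"dz":0,"wx":0,"wy":0,"wz":0,"claw":0.085},
    {"dx":0,"dy":0,"dz":0,"wx":0,"wy":0,"wz":0,"claw":0.085},
  ],
)

```text
t: 4.03
eef_pos: [0.5732, -0.1564, 0.0948]
tool_rot: [0.0, 0.639, 0.769, 0.0]
contact_force: [-1.2, 0.0, 0.3]
gripper_width: 0.999
grasp_force: 0.0
```

```bash
python3 -c "
from st import *
togo(.5725,-.1565,.094)
p,d=read_camera('side');cv2.imwrite('pics/c2.png',cv2.resize(p[120:290,210:410,::-1],(600,510),interpolation=cv2.INTER_CUBIC))"
```

```text
t 4.025 pos [ 0.5732 -0.1564  0.0948] y bearing 10.6 z [ 0.001 -0.    -1.   ] F [-1.2  0.   0.3] T [ 0.02 -0.03  0.05] grip 0.9992008127088724 0.0 q [ 0.45  0.57 -0.39  1.86  0.3   0.77  0.09]
overhang 0.025
move in tool axes [ 0.     -0.0007  0.0008]
```

View pics/c2.png

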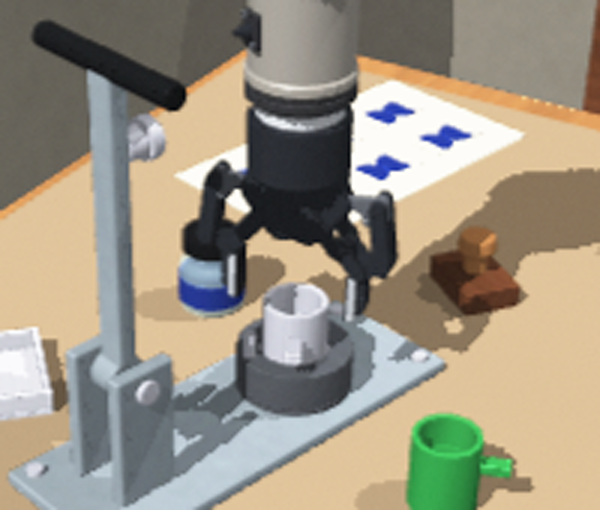

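The open fingers straddle the cup, with tips at crop (232,290) and (352,315). Lever, jar and mug are all clear. I close on the cup.

Call:
drive_tool(
  increments=[
    {"dx":0,"dy":-0.0005,"dz":0,"wx":0,"wy":0,"wz":0,"claw":0.06},
    {"dx":0,"dy":0,"dz":0,"wx":0,"wy":0,"wz":0,"claw":0.04},
    {"dx":0,"dy":0,"dz":0,"wx":0,"wy":0,"wz":0,"claw":0.04},
    {"dx":0,"dy":0,"dz":0,"wx":0,"wy":0,"wz":0,"claw":0.04},
    {"dx":0,"dy":0,"dz":0,"wx":0,"wy":0,"wz":0,"claw":0.04},
    {"dx":0,"dy":0,"dz":0,"wx":0,"wy":0,"wz":0,"claw":0.04},
  ],
  newtons=80,
)

```text
t: 4.82
eef_pos: [0.5721, -0.1567, 0.0956]
tool_rot: [0.0, 0.639, 0.769, -0.0]
contact_force: [-4.3, 0.5, 10.2]
gripper_width: 0.56
grasp_force: 80.5
```

```bash
python3 -c "
from st import *
p,d=read_camera('side');cv2.imwrite('pics/c3.png',cv2.resize(p[170:270,260:360,::-1],(600,600),interpolation=cv2.INTER_CUBIC))"
```

```text
t 4.825 pos [ 0.5721 -0.1567  0.0956] y bearing 10.5 z [-0.    -0.001 -1.   ] F [-4.3  0.5 10.2] T [ 0.01  1.   -0.01] grip 0.5599872335081879 80.46262800693512 q [ 0.46  0.57 -0.39  1.86  0.3   0.77  0.09]
overhang 0.025
```

View pics/c3.png

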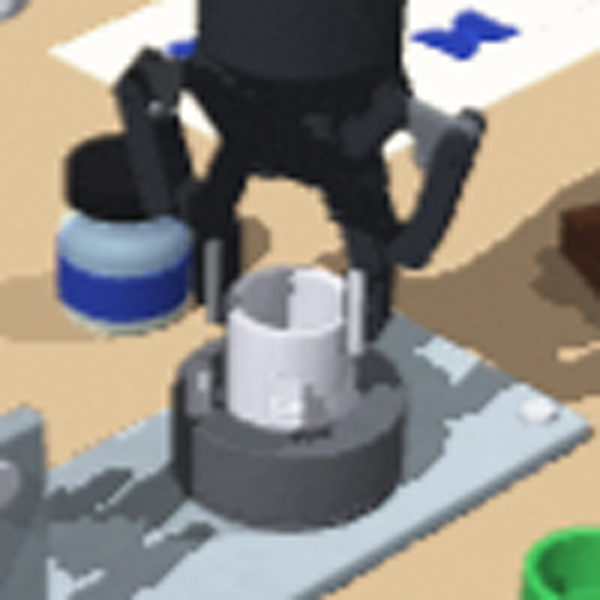

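The pads grip the top of the cup, with the right pad at crop (357,270–350) and the rim at (290,290). They are clear of the tab at (290,405). Next I twist clockwise while pressing down, in stages.

Call:
drive_tool(
  increments=[
    {"dx":0,"dy":0,"dz":0.0015,"wx":0,"wy":0,"wz":3,"claw":0.04},
    {"dx":0,"dy":0,"dz":0.0015,"wx":0,"wy":0,"wz":3,"claw":0.04},
    {"dx":0,"dy":0,"dz":0.0015,"wx":0,"wy":0,"wz":3,"claw":0.04},
    {"dx":0,"dy":0,"dz":0.0015,"wx":0,"wy":0,"wz":3,"claw":0.04},
  ],
  newtons=100,
)

```text
t: 5.38
eef_pos: [0.5723, -0.1562, 0.0901]
tool_rot: [0.0, 0.716, 0.698, -0.0]
contact_force: [-4.7, 2.0, 16.6]
gripper_width: 0.551
grasp_force: 104.1
```

```bash
python3 st.py
```

```text
t 5.375 pos [ 0.5723 -0.1562  0.0901] y bearing -1.5 z [ 0.    -0.001 -1.   ] F [-4.7  2.  16.6] T [0.42 1.59 0.03] grip 0.551449594826718 104.06128679307585 q [ 0.41  0.57 -0.33  1.87  0.26  0.75 -0.09]
overhang 0.025
```

Call:
drive_tool(
  increments=[
    {"dx":0,"dy":0,"dz":0.0015,"wx":0,"wy":0,"wz":4,"claw":0.04},
    {"dx":0,"dy":0,"dz":0.0015,"wx":0,"wy":0,"wz":4,"claw":0.04},
    {"dx":0,"dy":0,"dz":0.0015,"wx":0,"wy":0,"wz":4,"claw":0.04},
    {"dx":0,"dy":0,"dz":0.0015,"wx":0,"wy":0,"wz":4,"claw":0.04},
  ],
)

```text
t: 5.88
eef_pos: [0.5723, -0.1564, 0.0844]
tool_rot: [0.0, 0.806, 0.591, -0.0]
contact_force: [-10.3, 2.5, 29.3]
gripper_width: 0.548
grasp_force: 105.5
```

```bash
python3 -c "
from st import *
p,d=read_camera('side');cv2.imwrite('pics/c4.png',cv2.resize(p[170:270,260:360,::-1],(600,600),interpolation=cv2.INTER_CUBIC))"
```

```text
t 5.875 pos [ 0.5723 -0.1564  0.0844] y bearing -17.5 z [-0.    -0.001 -1.   ] F [-10.3   2.5  29.3] T [0.22 2.37 0.87] grip 0.5483942033164089 105.51287502115883 q [ 0.36  0.57 -0.26  1.87  0.21  0.73 -0.33]
overhang 0.025
```

View pics/c4.png

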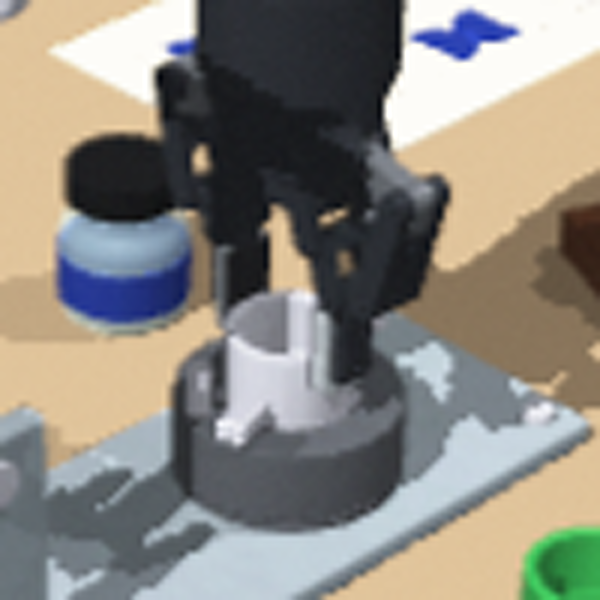

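The tab has turned and moved down to crop (235,425), close to the pin at (200,385), and the rim is lower. I continue in smaller steps.

Call:
drive_tool(
  increments=[
    {"dx":0,"dy":0,"dz":0.0007,"wx":0,"wy":0,"wz":3,"claw":0.04},
    {"dx":0,"dy":0,"dz":0.0007,"wx":0,"wy":0,"wz":3,"claw":0.04},
    {"dx":0,"dy":0,"dz":0.0007,"wx":0,"wy":0,"wz":3,"claw":0.04},
  ],
)

```text
t: 6.3
eef_pos: [0.5726, -0.1569, 0.0843]
tool_rot: [0.001, 0.85, 0.526, -0.0]
contact_force: [-13.2, 2.4, 38.4]
gripper_width: 0.552
grasp_force: 106.5
```

```bash
python3 st.py
```

```text
t 6.3 pos [ 0.5726 -0.1569  0.0843] y bearing -26.5 z [ 0.    -0.002 -1.   ] F [-13.2   2.4  38.4] T [0.45 3.23 0.89] grip 0.5515443508406898 106.48436978459358 q [ 0.33  0.56 -0.22  1.87  0.18  0.72 -0.46]
overhang 0.025
```

It no longer descends and the force is rising, so it's on the floor. I finish the turn in small steps.

Call:
drive_tool(
  increments=[
    {"dx":0,"dy":0,"dz":0,"wx":0,"wy":0,"wz":2,"claw":0.04},
    {"dx":0,"dy":0,"dz":0,"wx":0,"wy":0,"wz":2,"claw":0.04},
    {"dx":0,"dy":0,"dz":0,"wx":0,"wy":0,"wz":1.5,"claw":0.04},
    {"dx":0,"dy":0,"dz":0,"wx":0,"wy":0,"wz":0,"claw":0.04},
  ],
)

```text
t: 6.8
eef_pos: [0.5725, -0.1569, 0.0843]
tool_rot: [0.001, 0.875, 0.485, -0.0]
contact_force: [-11.3, 1.2, 34.1]
gripper_width: 0.548
grasp_force: 106.2
```

```bash
python3 st.py
```

```text
t 6.8 pos [ 0.5725 -0.1569  0.0843] y bearing -32.0 z [ 0.001 -0.002 -1.   ] F [-11.3   1.2  34.1] T [ 0.48  2.98 -0.03] grip 0.5479104010439406 106.15301214158535 q [ 0.31  0.56 -0.2   1.88  0.16  0.72 -0.54]
overhang 0.025
```

Call:
drive_tool(
  increments=[
    {"dx":0,"dy":0,"dz":0,"wx":0,"wy":0,"wz":1.5,"claw":0.04},
    {"dx":0,"dy":0,"dz":0,"wx":0,"wy":0,"wz":1.5,"claw":0.04},
    {"dx":0,"dy":0,"dz":0,"wx":0,"wy":0,"wz":0,"claw":0.04},
  ],
)

```text
t: 7.18
eef_pos: [0.5722, -0.1567, 0.0843]
tool_rot: [0.001, 0.887, 0.462, -0.0]
contact_force: [-13.5, 1.4, 35.2]
gripper_width: 0.548
grasp_force: 106.2
```

```bash
python3 -c "
from st import *
p,d=read_camera('side');cv2.imwrite('pics/c5.png',cv2.resize(p[190:260,270:340,::-1],(600,600),interpolation=cv2.INTER_CUBIC))"
```

```text
t 7.175 pos [ 0.5722 -0.1567  0.0843] y bearing -34.9 z [-0.    -0.001 -1.   ] F [-13.5   1.4  35.2] T [0.56 3.07 0.34] grip 0.5481679776623352 106.16553157567978 q [ 0.3   0.56 -0.18  1.88  0.15  0.72 -0.58]
overhang 0.025
```

View pics/c5.png

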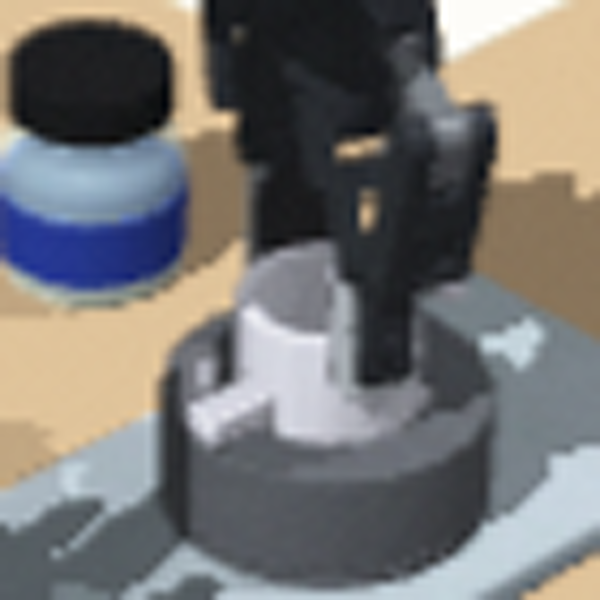

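The tab, at crop (230,410), lies close to the pin at (200,375). I turn a little further to feel for the stop.

Call:
drive_tool(
  increments=[
    {"dx":0,"dy":0,"dz":0.0003,"wx":0,"wy":0,"wz":1.5,"claw":0.04},
    {"dx":0,"dy":0,"dz":0,"wx":0,"wy":0,"wz":1.5,"claw":0.04},
    {"dx":0,"dy":0,"dz":0,"wx":0,"wy":0,"wz":0,"claw":0.04},
    {"dx":0,"dy":0,"dz":0,"wx":0,"wy":0,"wz":0,"claw":0.04},
  ],
)

```text
t: 7.72
eef_pos: [0.5711, -0.1563, 0.0843]
tool_rot: [0.0, 0.898, 0.44, -0.001]
contact_force: [-18.5, 3.4, 42.9]
gripper_width: 0.545
grasp_force: 106.9
```

```bash
python3 st.py
```

```text
t 7.725 pos [ 0.5711 -0.1563  0.0843] y bearing -37.7 z [-0.002 -0.002 -1.   ] F [-18.5   3.4  42.9] T [0.82 4.04 1.16] grip 0.5445190492926267 106.89578168394917 q [ 0.29  0.56 -0.17  1.88  0.14  0.72 -0.62]
overhang 0.025
```

There is now a steady stop torque of about 1.2 N m with the cup seated. I release, rise and check.

Call:
drive_tool(
  increments=[
    {"dx":0,"dy":0,"dz":0,"wx":0,"wy":0,"wz":0,"claw":0.085},
    {"dx":0,"dy":0,"dz":0,"wx":0,"wy":0,"wz":0,"claw":0.085},
    {"dx":0,"dy":0,"dz":0,"wx":0,"wy":0,"wz":0,"claw":0.085},
    {"dx":0,"dy":0,"dz":0,"wx":0,"wy":0,"wz":0,"claw":0.085},
    {"dx":0,"dy":0,"dz":-0.01,"wx":0,"wy":0,"wz":0,"claw":0.085},
    {"dx":0,"dy":0,"dz":-0.02,"wx":0,"wy":0,"wz":0,"claw":0.085},
    {"dx":0,"dy":0,"dz":-0.04,"wx":0,"wy":0,"wz":0,"claw":0.085},
    {"dx":0,"dy":0,"dz":-0.04,"wx":0,"wy":0,"wz":0,"claw":0.085},
    {"dx":0,"dy":0,"dz":-0.04,"wx":0,"wy":0,"wz":0,"claw":0.085},
    {"dx":0,"dy":0,"dz":0,"wx":0,"wy":0,"wz":0,"claw":0.085},
  ],
  newtons=60,
)

```text
t: 8.98
eef_pos: [0.5744, -0.1568, 0.2342]
tool_rot: [0.002, 0.899, 0.439, 0.003]
contact_force: [0.2, -0.7, -0.8]
gripper_width: 0.995
grasp_force: 0.0
```

```bash
python3 -c "
from st import *
p,d=read_camera('side');cv2.imwrite('pics/c6.png',cv2.resize(p[190:260,270:340,::-1],(600,600),interpolation=cv2.INTER_CUBIC))
S=cloud('side',d);n=np.hypot(S[...,0]-.5725,S[...,1]+.1565)
for S_ in (S,cloud('side',np.load('side0.npy'))):
    n=np.hypot(S_[...,0]-.5725,S_[...,1]+.1565)
    m=(n<.03)&(S_[...,2]>.06)&(S_[...,2]<.095);z=S_[m][:,2];print('rim z',np.percentile(z,[80,90,95,99]).round(4))
m=(n>.029)&(n<.05)&(S[...,2]>.049)&(S[...,2]<.064);n=np.hypot(S[...,0]-.5725,S[...,1]+.1565);m=(n>.03)&(n<.05)&(S[...,2]>.0505)&(S[...,2]<.075)
for x in S[m]:print(np.round(x*1000).astype(int),end=' ')"
```

```text
t 8.975 pos [ 0.5744 -0.1568  0.2342] y bearing -37.9 z [ 0.007 -0.002 -1.   ] F [ 0.2 -0.7 -0.8] T [-0.03  0.01 -0.02] grip 0.9949930651848545 0.0 q [ 0.31  0.37 -0.19  1.77  0.08  1.   -0.58]
overhang 0.025
rim z [0.0749 0.0759 0.0766 0.0777]
rim z [0.0853 0.0867 0.0873 0.0886]
[ 597 -123   67] [ 595 -124   68] [ 592 -123   69] [ 591 -127   67] [ 595 -120   67] [ 593 -121   67] [ 592 -123   66] [ 590 -124   66] [ 558 -130   75] [ 594 -117   66] [ 592 -119   66] [ 590 -119   67] [ 589 -122   65] [ 558 -130   72] [ 596 -121   61] [ 592 -119   63] [ 590 -121   63] [ 589 -123   62] [ 593 -117   62] [ 592 -118   61] [ 591 -121   60] [ 588 -121   61] [ 549 -138   66] [ 595 -120   56] [ 591 -118   59] [ 589 -119   59] [ 590 -124   56] [ 587 -124   57] [ 585 -125   57] [ 583 -126   57] [ 593 -117   56] [ 591 -117   57] [ 590 -119   56] [ 587 -119   57] [ 585 -121   57] [ 583 -121   57] [ 581 -123   57] [ 581 -128   54] [ 576 -124   58] [ 594 -117   53] [ 589 -115   56] [ 587 -115   56] [ 586 -118   55] [ 584 -118   56] [ 582 -121   55] [ 580 -122   55] [ 576 -119   58] [ 577 -125   55] [ 588 -113   55] [ 584 -110   58] [ 584 -115   55] [ 580 -112   59] [ 580 -116   56] [ 580 -121   53] [ 578 -122   53] [ 577 -124   52] [ 575 -125   52] [ 588 -112   53] [ 584 -111   55] [ 582 -111   55] [ 580 -112   56] [ 579 -116   54] [ 578 -117   53] [ 577 -120   52] [ 575 -121   52] [ 584 -111   52] [ 582 -112   52] [ 580 -113   52] [ 578 -113   53] [ 581 -109   51]
```

View pics/c6.png

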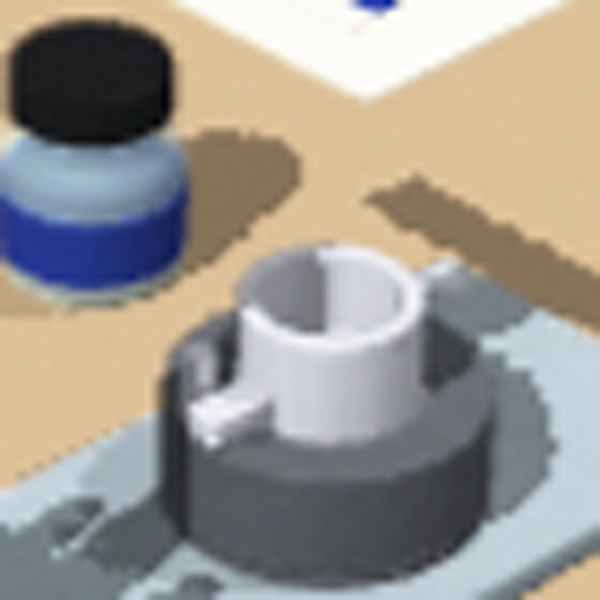

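The cup is home: the rim is at about 76 mm, the tab top at 57 mm at bearing 75° against the pin (tab at crop (230,410), pin at (200,365)). Now the lever. I rise and turn so the fingers close along press y.

Call:
drive_tool(
  increments=[
    {"dx":0,"dy":0,"dz":-0.045,"wx":0,"wy":0,"wz":0,"claw":0.085},
    {"dx":0,"dy":0,"dz":-0.045,"wx":0,"wy":0,"wz":0,"claw":0.085},
    {"dx":0,"dy":0,"dz":-0.045,"wx":0,"wy":0,"wz":0,"claw":0.085},
    {"dx":0,"dy":0,"dz":-0.045,"wx":0,"wy":0,"wz":0,"claw":0.085},
    {"dx":0,"dy":0,"dz":0,"wx":0,"wy":0,"wz":9.6,"claw":0.085},
    {"dx":0,"dy":0,"dz":0,"wx":0,"wy":0,"wz":9.6,"claw":0.085},
    {"dx":0,"dy":0,"dz":0,"wx":0,"wy":0,"wz":9.6,"claw":0.085},
    {"dx":0,"dy":0,"dz":0,"wx":0,"wy":0,"wz":9.6,"claw":0.085},
    {"dx":0,"dy":0,"dz":0,"wx":0,"wy":0,"wz":9.6,"claw":0.085},
    {"dx":0,"dy":0,"dz":0,"wx":0,"wy":0,"wz":9.6,"claw":0.085},
    {"dx":0,"dy":0,"dz":0,"wx":0,"wy":0,"wz":9.6,"claw":0.085},
    {"dx":0,"dy":0,"dz":0,"wx":0,"wy":0,"wz":0,"claw":0.085},
  ],
)

```text
t: 10.52
eef_pos: [0.5719, -0.1563, 0.4086]
tool_rot: [0.0, 0.991, -0.131, -0.001]
contact_force: [0.0, -0.1, -0.4]
gripper_width: 0.998
grasp_force: 0.0
```

```bash
python3 -c "
from st import *
togo(.578,.018,.41)"
```

```text
t 10.525 pos [ 0.5719 -0.1563  0.4086] y bearing -105.0 z [-0.002  0.    -1.   ] F [ 0.  -0.1 -0.4] T [-0.01  0.05  0.05] grip 0.9984076343902802 0.0 q [ 0.2   0.24 -0.04  1.55  0.01  1.36 -1.68]
overhang 0.025
move in tool axes [-0.0394 -0.1699 -0.0013]
```

Call:
drive_tool(
  increments=[
    {"dx":-0.0079,"dy":-0.034,"dz":0,"wx":0,"wy":0,"wz":0,"claw":0.085},
    {"dx":-0.0079,"dy":-0.034,"dz":0,"wx":0,"wy":0,"wz":0,"claw":0.085},
    {"dx":-0.0079,"dy":-0.034,"dz":0,"wx":0,"wy":0,"wz":0,"claw":0.085},
    {"dx":-0.0079,"dy":-0.034,"dz":0,"wx":0,"wy":0,"wz":0,"claw":0.085},
    {"dx":-0.0079,"dy":-0.034,"dz":0,"wx":0,"wy":0,"wz":0,"claw":0.085},
    {"dx":0,"dy":0,"dz":0,"wx":0,"wy":0,"wz":0,"claw":0.085},
    {"dx":0,"dy":0,"dz":0.018,"wx":0,"wy":0,"wz":0,"claw":0.085},
    {"dx":0,"dy":0,"dz":0.018,"wx":0,"wy":0,"wz":0,"claw":0.085},
    {"dx":0,"dy":0,"dz":0.018,"wx":0,"wy":0,"wz":0,"claw":0.085},
    {"dx":0,"dy":0,"dz":0.015,"wx":0,"wy":0,"wz":0,"claw":0.085},
    {"dx":0,"dy":0,"dz":0,"wx":0,"wy":0,"wz":0,"claw":0.085},
  ],
)

```text
t: 11.9
eef_pos: [0.5778, 0.0177, 0.3392]
tool_rot: [0.0, 0.991, -0.132, -0.001]
contact_force: [0.0, -0.0, 0.5]
gripper_width: 0.994
grasp_force: 0.0
```

```bash
python3 -c "
from st import *
togo(.578,.018,.338)
p,d=read_camera('side');cv2.imwrite('pics/c7.png',cv2.resize(p[30:200,150:350,::-1],(600,510),interpolation=cv2.INTER_CUBIC))"
```

```text
t 11.9 pos [0.5778 0.0177 0.3392] y bearing -105.1 z [-0.003 -0.    -1.   ] F [ 0.  -0.   0.5] T [-0.06 -0.06  0.03] grip 0.9942456669609185 0.0 q [-0.02  0.26 -0.15  1.68  0.04  1.21 -2.01]
overhang 0.025
move in tool axes [ 0.0001 -0.0004  0.0012]
```

View pics/c7.png

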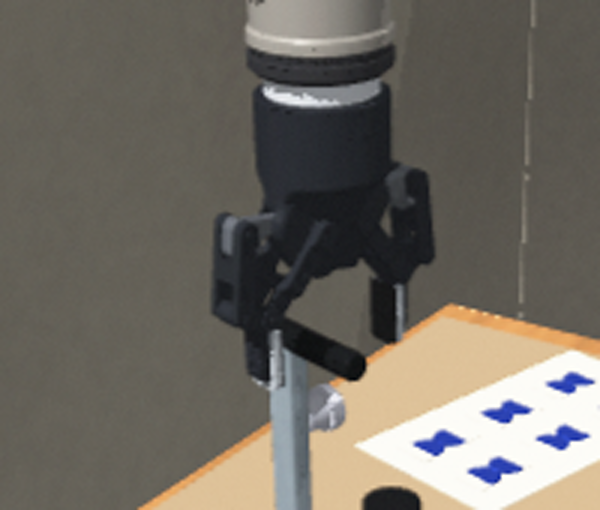

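The bar lies between the open fingers, with its near end at crop (350,365) and the left finger at (268,360). I close gently and check.

Call:
drive_tool(
  increments=[
    {"dx":0,"dy":0,"dz":0.001,"wx":0,"wy":0,"wz":0,"claw":0.05},
    {"dx":0,"dy":0,"dz":0,"wx":0,"wy":0,"wz":0,"claw":0.03},
    {"dx":0,"dy":0,"dz":0,"wx":0,"wy":0,"wz":0,"claw":0.012},
    {"dx":0,"dy":0,"dz":0,"wx":0,"wy":0,"wz":0,"claw":0.01},
    {"dx":0,"dy":0,"dz":0,"wx":0,"wy":0,"wz":0,"claw":0.01},
    {"dx":0,"dy":0,"dz":0,"wx":0,"wy":0,"wz":0,"claw":0.01},
  ],
  newtons=30,
)

```text
t: 12.7
eef_pos: [0.5787, 0.0181, 0.3403]
tool_rot: [-0.0, 0.991, -0.132, 0.0]
contact_force: [-0.2, 0.8, 2.8]
gripper_width: 0.197
grasp_force: 29.3
```

```bash
python3 st.py
```

```text
t 12.7 pos [0.5787 0.0181 0.3403] y bearing -105.1 z [ 0.001  0.    -1.   ] F [-0.2  0.8  2.8] T [ 0.07  0.12 -0.06] grip 0.1969766795355584 29.32639628648758 q [-0.02  0.26 -0.15  1.68  0.04  1.21 -2.01]
overhang 0.025
```

Gripped, with little side force. Now the arc down (6° per row), first half.

Call:
drive_tool(
  increments=[
    {"dx":0,"dy":0.024,"dz":0.0013,"wx":0,"wy":0,"wz":0,"claw":0.01},
    {"dx":0,"dy":0.0238,"dz":0.0037,"wx":0,"wy":0,"wz":0,"claw":0.01},
    {"dx":0,"dy":0.0233,"dz":0.0062,"wx":0,"wy":0,"wz":0,"claw":0.01},
    {"dx":0,"dy":0.0225,"dz":0.0087,"wx":0,"wy":0,"wz":0,"claw":0.01},
    {"dx":0,"dy":0.0215,"dz":0.0109,"wx":0,"wy":0,"wz":0,"claw":0.01},
    {"dx":0,"dy":0.0202,"dz":0.0131,"wx":0,"wy":0,"wz":0,"claw":0.01},
    {"dx":0,"dy":0.0187,"dz":0.0152,"wx":0,"wy":0,"wz":0,"claw":0.01},
    {"dx":0,"dy":0,"dz":0,"wx":0,"wy":0,"wz":0,"claw":0.01},
  ],
)

```text
t: 13.7
eef_pos: [0.5384, -0.1315, 0.28]
tool_rot: [-0.0, 0.991, -0.133, 0.0]
contact_force: [1.0, 2.2, 3.2]
gripper_width: 0.196
grasp_force: 31.0
```

```bash
python3 -c "
from st import *
c,s=.5725,-.1565
O_=np.array([.5725,-.1565]);yv=np.array([.2613,.9653]);xv=np.array([.9653,-.2613])
e=O['eef_pos'];print('press x,y',(e[:2]-O_)@xv,(e[:2]-O_)@yv)"
```

```text
t 13.7 pos [ 0.5384 -0.1315  0.28  ] y bearing -105.2 z [ 0.  0. -1.] F [1.  2.2 3.2] T [ 0.49 -0.42 -0.04] grip 0.1963475237049005 31.02729856967926 q [ 0.19  0.26 -0.07  1.82  0.02  1.07 -1.73]
overhang 0.025
press x,y -0.039428146888074646 0.015217879320606394
```

Call:
drive_tool(
  increments=[
    {"dx":0,"dy":0.017,"dz":0.017,"wx":0,"wy":0,"wz":0,"claw":0.01},
    {"dx":0,"dy":0.0152,"dz":0.0187,"wx":0,"wy":0,"wz":0,"claw":0.01},
    {"dx":0,"dy":0.0131,"dz":0.0202,"wx":0,"wy":0,"wz":0,"claw":0.01},
    {"dx":0,"dy":0.0109,"dz":0.0215,"wx":0,"wy":0,"wz":0,"claw":0.01},
    {"dx":0,"dy":0.0087,"dz":0.0225,"wx":0,"wy":0,"wz":0,"claw":0.01},
    {"dx":0,"dy":0.0062,"dz":0.0233,"wx":0,"wy":0,"wz":0,"claw":0.01},
    {"dx":0,"dy":0.0037,"dz":0.02,"wx":0,"wy":0,"wz":0,"claw":0.01},
    {"dx":0,"dy":0.001,"dz":0.014,"wx":0,"wy":0,"wz":0,"claw":0.01},
    {"dx":0,"dy":0,"dz":0.01,"wx":0,"wy":0,"wz":0,"claw":0.01},
    {"dx":0,"dy":0,"dz":0,"wx":0,"wy":0,"wz":0,"claw":0.01},
  ],
)

```text
t: 14.95
eef_pos: [0.5189, -0.2038, 0.1136]
tool_rot: [0.0, 0.991, -0.131, 0.0]
contact_force: [-0.5, 1.5, 6.4]
gripper_width: 0.201
grasp_force: 35.1
```

```bash
python3 st.py
```

```text
t 14.95 pos [ 0.5189 -0.2038  0.1136] y bearing -105.1 z [-0. -0. -1.] F [-0.5  1.5  6.4] T [0.48 0.   0.  ] grip 0.20053947731030639 35.10024547576904 q [ 0.29  0.47 -0.04  1.96  0.03  0.72 -1.6 ]
overhang 0.025
```

Call:
drive_tool(
  increments=[
    {"dx":0,"dy":0,"dz":0.002,"wx":0,"wy":0,"wz":0,"claw":0.01},
    {"dx":0,"dy":0,"dz":0.002,"wx":0,"wy":0,"wz":0,"claw":0.01},
    {"dx":0,"dy":0,"dz":0.001,"wx":0,"wy":0,"wz":0,"claw":0.01},
    {"dx":0,"dy":0,"dz":0,"wx":0,"wy":0,"wz":0,"claw":0.01},
  ],
)

```text
t: 15.45
eef_pos: [0.5189, -0.2039, 0.1094]
tool_rot: [0.0, 0.991, -0.132, 0.0]
contact_force: [-1.3, 0.6, 7.1]
gripper_width: 0.194
grasp_force: 35.2
```

Call:
drive_tool(
  increments=[
    {"dx":0,"dy":0,"dz":0.0015,"wx":0,"wy":0,"wz":0,"claw":0.01},
    {"dx":0,"dy":0,"dz":0.0015,"wx":0,"wy":0,"wz":0,"claw":0.01},
    {"dx":0,"dy":0,"dz":0,"wx":0,"wy":0,"wz":0,"claw":0.01},
    {"dx":0,"dy":0,"dz":0,"wx":0,"wy":0,"wz":0,"claw":0.01},
  ],
)

```text
t: 15.95
eef_pos: [0.5189, -0.204, 0.1064]
tool_rot: [0.0, 0.991, -0.131, 0.0]
contact_force: [-1.0, 1.0, 6.6]
gripper_width: 0.198
grasp_force: 35.3
```

Call:
drive_tool(
  increments=[
    {"dx":0,"dy":0,"dz":0.0015,"wx":0,"wy":0,"wz":0,"claw":0.01},
    {"dx":0,"dy":0,"dz":0.0015,"wx":0,"wy":0,"wz":0,"claw":0.01},
    {"dx":0,"dy":0,"dz":0,"wx":0,"wy":0,"wz":0,"claw":0.01},
    {"dx":0,"dy":0,"dz":0,"wx":0,"wy":0,"wz":0,"claw":0.01},
  ],
)

```text
t: 16.45
eef_pos: [0.5189, -0.2041, 0.1041]
tool_rot: [0.0, 0.991, -0.132, 0.0]
contact_force: [-2.6, 0.9, 12.5]
gripper_width: 0.197
grasp_force: 36.1
```

```bash
python3 -c "
from st import *
for n in('side','top'):
    p,d=read_camera(n);C=cloud(n,d);xy=C[...,:2]-[.5725,-.1565];px=xy@[.9653,-.2613];py=xy@[.2613,.9653]
    m=(abs(py+.06)<.014)&(px>.015)&(px<.066)&(C[...,2]>.07)&(C[...,2]<.16)
    print(n,'bar far end',m.sum(),np.percentile(C[m][:,2],[50,90,98]).round(4) if m.any() else '',np.percentile(py[m],[2,50,98]).round(4) if m.any() else '')
    for y in(.02,.06,.1,.14):
        m=(abs(py-y)<.008)&(abs(px)<.009)&(C[...,2]>.085)&(C[...,2]<.3);print('arm',y,m.sum(),np.median(C[m][:,2]).round(4) if m.any() else '')
"
```

```text
t 16.45 pos [ 0.5189 -0.2041  0.1041] y bearing -105.1 z [ 0.001 -0.001 -1.   ] F [-2.6  0.9 12.5] T [ 0.41  0.54 -0.08] grip 0.19697633828903405 36.12907826900482 q [ 0.29  0.48 -0.04  1.96  0.03  0.7  -1.6 ]
overhang 0.025
side bar far end 115 [0.1069 0.1102 0.1115] [-0.0631 -0.0523 -0.0485]
arm 0.02 33 0.1092
arm 0.06 40 0.1093
arm 0.1 37 0.1094
arm 0.14 34 0.1094
top bar far end 185 [0.1102 0.1126 0.1141] [-0.0684 -0.0589 -0.052 ]
arm 0.02 60 0.1113
arm 0.06 61 0.1111
arm 0.1 60 0.1107
arm 0.14 60 0.1103
```

At the stop: the force has risen and the arm is level, with the bar top at 0.111. One light extra press, then I ride it back up.

Call:
drive_tool(
  increments=[
    {"dx":0,"dy":0,"dz":0.001,"wx":0,"wy":0,"wz":0,"claw":0.01},
    {"dx":0,"dy":0,"dz":0,"wx":0,"wy":0,"wz":0,"claw":0.01},
    {"dx":0,"dy":0,"dz":0,"wx":0,"wy":0,"wz":0,"claw":0.01},
    {"dx":0,"dy":-0.0013,"dz":-0.025,"wx":0,"wy":0,"wz":0,"claw":0.01},
    {"dx":0,"dy":-0.0037,"dz":-0.0238,"wx":0,"wy":0,"wz":0,"claw":0.01},
    {"dx":0,"dy":-0.0062,"dz":-0.0233,"wx":0,"wy":0,"wz":0,"claw":0.01},
    {"dx":0,"dy":-0.0087,"dz":-0.0225,"wx":0,"wy":0,"wz":0,"claw":0.01},
    {"dx":0,"dy":-0.0109,"dz":-0.0215,"wx":0,"wy":0,"wz":0,"claw":0.01},
    {"dx":0,"dy":-0.0131,"dz":-0.0202,"wx":0,"wy":0,"wz":0,"claw":0.01},
    {"dx":0,"dy":-0.0152,"dz":-0.0187,"wx":0,"wy":0,"wz":0,"claw":0.01},
    {"dx":0,"dy":-0.017,"dz":-0.017,"wx":0,"wy":0,"wz":0,"claw":0.01},
    {"dx":0,"dy":0,"dz":0,"wx":0,"wy":0,"wz":0,"claw":0.01},
  ],
)

```text
t: 18.05
eef_pos: [0.5396, -0.1264, 0.2742]
tool_rot: [-0.001, 0.992, -0.129, 0.001]
contact_force: [5.7, 6.1, -6.1]
gripper_width: 0.201
grasp_force: 38.2
```

Call:
drive_tool(
  increments=[
    {"dx":0,"dy":-0.0187,"dz":-0.0152,"wx":0,"wy":0,"wz":0,"claw":0.01},
    {"dx":0,"dy":-0.0202,"dz":-0.0131,"wx":0,"wy":0,"wz":0,"claw":0.01},
    {"dx":0,"dy":-0.0215,"dz":-0.0109,"wx":0,"wy":0,"wz":0,"claw":0.01},
    {"dx":0,"dy":-0.0225,"dz":-0.0087,"wx":0,"wy":0,"wz":0,"claw":0.01},
    {"dx":0,"dy":-0.0233,"dz":-0.0062,"wx":0,"wy":0,"wz":0,"claw":0.01},
    {"dx":0,"dy":-0.0238,"dz":-0.0037,"wx":0,"wy":0,"wz":0,"claw":0.01},
    {"dx":0,"dy":-0.018,"dz":-0.0013,"wx":0,"wy":0,"wz":0,"claw":0.01},
    {"dx":0,"dy":-0.005,"dz":0,"wx":0,"wy":0,"wz":0,"claw":0.01},
    {"dx":0,"dy":0,"dz":0,"wx":0,"wy":0,"wz":0,"claw":0.01},
  ],
)

```text
t: 19.18
eef_pos: [0.5783, 0.0169, 0.3328]
tool_rot: [0.0, 0.991, -0.132, -0.0]
contact_force: [0.7, 0.8, 2.8]
gripper_width: 0.201
grasp_force: 36.2
```

```bash
python3 -c "
from st import *
togo(.578,.018,.337)"
```

```text
t 19.175 pos [0.5783 0.0169 0.3328] y bearing -105.1 z [-0. -0. -1.] F [0.7 0.8 2.8] T [-0.22 -0.1   0.02] grip 0.2009554232269068 36.15224540233612 q [-0.02  0.26 -0.14  1.69  0.04  1.19 -2.01]
overhang 0.025
move in tool axes [-0.0006 -0.001  -0.0042]
```

The lever is back upright. I open, rise straight up and verify.

Call:
drive_tool(
  increments=[
    {"dx":0,"dy":-0.001,"dz":0,"wx":0,"wy":0,"wz":0,"claw":0.01},
    {"dx":0,"dy":0,"dz":0,"wx":0,"wy":0,"wz":0,"claw":0.05},
    {"dx":0,"dy":0,"dz":0,"wx":0,"wy":0,"wz":0,"claw":0.07},
    {"dx":0,"dy":0,"dz":0,"wx":0,"wy":0,"wz":0,"claw":0.07},
    {"dx":0,"dy":0,"dz":0,"wx":0,"wy":0,"wz":0,"claw":0.07},
    {"dx":0,"dy":0,"dz":-0.02,"wx":0,"wy":0,"wz":0,"claw":0.07},
    {"dx":0,"dy":0,"dz":-0.04,"wx":0,"wy":0,"wz":0,"claw":0.07},
    {"dx":0,"dy":0,"dz":-0.04,"wx":0,"wy":0,"wz":0,"claw":0.07},
    {"dx":0,"dy":0,"dz":0,"wx":0,"wy":0,"wz":0,"claw":0.07},
    {"dx":0,"dy":0,"dz":0,"wx":0,"wy":0,"wz":0,"claw":0.07},
  ],
)

```text
t: 20.42
eef_pos: [0.5783, 0.0182, 0.432]
tool_rot: [0.0, 0.991, -0.132, -0.0]
contact_force: [-0.8, -0.1, -0.2]
gripper_width: 0.824
grasp_force: 0.0
```

```bash
python3 -c "
from st import *
p,d=read_camera('side');S=cloud('side',d);xy=S[...,:2]-[.5725,-.1565];px=xy@[.9653,-.2613];py=xy@[.2613,.9653];z=S[...,2]
m=(abs(px)<.067)&(abs(py-.17)<.03)&(z>.318)&(z<.345);print('bar',m.sum(),'y',np.percentile(py[m],[5,50,95]).round(4),'z',np.percentile(z[m],98).round(4))
n=np.hypot(px,py);m=(n<.03)&(z>.06)&(z<.095);print('rim',np.percentile(z[m],[80,90,95,99]).round(4))
m=(n>.03)&(n<.047)&(z>.051)&(z<.06)&(px<.006)&(px>-.02);print('tab',px[m].mean(),py[m].mean(),np.percentile(z[m],90),m.sum())
S0=cloud('side',np.load('side0.npy'));xy=S0[...,:2]-[.5725,-.1565];px=xy@[.9653,-.2613];py=xy@[.2613,.9653];z=S0[...,2]
m=(abs(px)<.067)&(abs(py-.17)<.03)&(z>.318)&(z<.345);print('bar0','y',np.percentile(py[m],[5,50,95]).round(4))"
```

```text
t 20.425 pos [0.5783 0.0182 0.432 ] y bearing -105.1 z [-0.001 -0.    -1.   ] F [-0.8 -0.1 -0.2] T [0.02 0.   0.01] grip 0.8235589881775576 0.0 q [-0.03  0.21 -0.14  1.54  0.03  1.4  -2.  ]
overhang 0.025
bar 566 y [0.1679 0.1774 0.1802] z 0.341
rim [0.0747 0.0755 0.0769 0.0783]
tab -0.0010102658923116326 0.03815613358802363 0.05807489142176544 33
bar0 y [0.168  0.1773 0.1801]
```

The lever is back at its rest reading, the cup is still home and the robot touches nothing. I hand in.

```bash
python3 -c "
from station import *
print(hand_in())"
```

```text
the job is handed in; nothing more can be done
None
```

The job is handed in at about 20 s of the 64 s: the cup was turned home onto the socket floor with its tab against the stop pin, then the lever was swung down to its stop and brought back upright, and the bystanders were left alone; no verdict came back.

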